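# Load the keyed sample jar into the leaning bench mixer

### The job

Take the sample jar with the bar grip on its lid out of the wooden rack and load it into the leaning hub of the bench mixer: turn it until the key on its foot finds the hub's slot, push it fully home so that its shoulder sits flush on the hub, and let go. Leave the other jar and everything else on the bench where it is.

Things in the scene. Friction and masses are not known exactly. Their poses are not given: they have to be found in the camera images.
- jar_center (a point): Centre (half-way up) of the jar to load: grey, round, 64 mm diameter, white lid, 0.25 to 0.5 kg, upright in one well of the rack. z: the jar's axis, up to the lid; x: towards its key. Along z in mm: -78 tip of the steel spigot, -48 flat underside (shoulder), -48 to -40 foot flange (76 diameter), +23 to +38 lid (67 diameter), +38 to +78 bar grip. A white rib up its side, 8 wide, stands right above the key.
- jar_grip (a point): Centre of the white bar grip on the jar's lid, 58 mm above jar_center on the axis; axes as jar_center. The bar is 16 mm wide (along y), 40 mm high and reaches from x = -24 to +34 mm: its longer end points to the key's side.
- jar_key (a point): Lower end of the key on the jar's foot; axes as jar_center. The spigot is 26 mm diameter and 30 mm long below the shoulder, its last 5 mm tapered to 16 mm. The key is a rib on its +x side, 8 mm wide, out to 22 mm from the axis, from the shoulder 20 mm down; the last 10 mm of the spigot are plain and round. This point: 18 mm from the axis, 68 mm below jar_center.
- hub_mouth (a point): Centre of the face of the mixer's aluminium hub, on its bore's axis, 120 mm above the bench. z: the axis, up and out of the hub, leaning 25 degrees from vertical, roughly to the robot; x: up the slope of the face, away from the robot. Hub 76 mm across, nothing above it. When the jar is home its shoulder rests on the face, jar_center 48 mm from here along z. These axes do not turn with the slot.
- bore_floor (a point): Bottom of the hub's bore, 32 mm below hub_mouth on the axis; same axes. Bore about 30 mm diameter; one slot 11 mm wide runs from it out through the rim, full depth. The slot's angle about z changes each time and is not given: anywhere within 0.6 rad either way of x. The hub is braked and does not turn. With the key out of line the jar stops with its shoulder 20 mm above the face.
- rack: Wooden block 120 x 230 x 45 mm, fixed; origin at the centre of its underside, the long side along y. Two square wells 50 mm wide, 36 mm deep, centred 55 mm either side of the origin along y; each holds a jar, whose shoulder rests on the block's top.
- mixer: Base of the bench mixer, white, fixed, 210 x 170 mm, with a 90 mm high part at its rear. Origin on the bench right below hub_mouth; x points to its rear, away from the robot; the base reaches from x = -45 to +165 mm.
- other_jar_center (a point): Centre of the other jar, in the rack's other well: like the first but with a round knob (28 mm diameter, 20 mm high, top 68 mm above this point) on its lid and no key. It is not to be moved.
- cup_center (a point): Centre of an empty clear plastic cup, 72 mm diameter, 85 mm high. A bystander.
- beaker_center (a point): Centre of an empty glass beaker, 68 mm diameter, 70 mm high. A bystander.
- bottle_center (a point): Centre of a clear bottle with a blue cap, 68 mm diameter, 190 mm high. A bystander.
- amber_center (a point): Centre of an amber bottle, 60 mm diameter, 120 mm high. A bystander.
- pot_center (a point): Centre of a small closed pot, 60 mm diameter, 70 mm high. A bystander.
- eraser_center (a point): Centre of a blue board eraser, 50 x 120 x 35 mm. A bystander.
Mind the look-alikes: they are no part of the job. What is shaped like the part that bears jar_center but purple is not meant.

How it is judged:
By the outcome, as a careful person would: the job done as asked, in the order asked, and still so for the second after the job is handed in, with the robot touching nothing.
It also fails if it takes over 58 s, if anything falls off the work surface, if the arm or the gripper's body presses on something with over 40 N, if the wrist force passes 120 N, or if a joint passes its speed limit or range.

### The arm

A 7-joint arm with a two-finger parallel gripper is mounted at the origin on the work surface. World frame = base frame: x ahead of the robot, y to its left, z up, the work surface at z = 0. Lengths are in m, angles in rad, forces in N, time in s.
With the tool pointing down it reaches from about 0.425 to 0.925 m from the base axis. Payload 6.8 kg.
Tool frame: the origin (TCP) lies at the very end of the fingers, on their centre line; the grasp point (between the pads) lies 19 mm behind it (ctrl.grip_depth is the distance from the TCP to the grasp point, in m); x points along the fingers, z is the direction in which the jaws open and shut, and the axes are right-handed (so a half turn about x gives the same grasp; the last joint's range is limited). The gripper opens to 88 mm and grips with 3 to 60 N. Pads are 20 mm wide; open, the fingers measure 115 mm over their backs; the gripper's body (75 mm by 178 mm) begins 61 mm behind the grasp point.
Start: joints at [-1.453, 0.477, 0.022, 1.555, -0.011, 1.109, -0.083], TCP at [0.151, 0.658, 0.223] pointing down, gripper open.
Joint ranges: [-2.96, 2.96], [-0.34, 2.1], [-1.41, 1.46], [0.24, 2.44], [-1.37, 4.51], [0.17, 1.92], [-2.96, 2.96]. Speed limits (rad/s): [2.39, 2.39, 3.14, 3.14, 3.14, 3.14, 3.14].

### API

Orientations are given as a unit quaternion [w, x, y, z].
In Python, from workcell import ctrl, sense, cams gives the robot as it stands. Calls block until the motion is done:
- ctrl.move_to(position, orientation): joint-space move of the TCP to a pose.
- ctrl.move_straight(position, rotation=None, vel=0.15, force_limit=None): straight line of the TCP; rotation=None keeps the orientation; vel is the mean speed in m/s. With force_limit (N) it stops when the force on the tool has changed by that much, and returns True; else False.
- ctrl.movej(angles): joint-space move.
- ctrl.command_gripper(opening, f_grip=None): opening from 0.0 (shut) to 1.0 (fully open); f_grip is the grip in N (None keeps the last); returns when the fingers have stopped.
- ctrl.wait(seconds).
- ctrl.ik(position, orientation): joint angles nearest the present ones, or None.
- sense(): the state.
- cams.get_image(name): name is "scene" or "top" or "wrist"; returns a dict with "pixels" (400x640x3 uint8, red, green, blue), "z_map" (400x640 float32, m along the optical axis (not along the pixel's ray), 0 where there is no reading), "mtx" (3x3 intrinsics, pixels), "rvec" (rotation vector, rad) and "tvec" (3), from world to camera coordinates, as OpenCV has them. Camera axes: x right, y down, z forward; pixel columns grow to the right and rows downward; lengths in m; the calibration is good to about 2 mm. A picture is of the moment at which its call begins.
A pose or a line that the arm cannot do raises ctrl.IKError and nothing moves.
- ctrl.close_job(): hands the job in, once; it reports no verdict.
The state is a dict: "t": time; "joint_pos": joint angles; "qvel": joint speeds; "joint_efforts": joint torques, N m; "ee_pos": TCP position; "orientation": TCP orientation; "contact_force": force on the tool from outside, world axes, zero at the start; "wrist_torque": the same for the moment, N m; "width": opening from 0.0 (shut) to 1.0 (fully open).
Only numpy, scipy, OpenCV 4.12 (cv2) and the standard library are available. Lean on these libraries where they do the work, as an engineer would, in place of code of your own. Each camera call takes 0.05 s, during which the arm holds its last target.

## Working session

There is one attempt and no reset: what is moved stays moved. The work goes in short steps, each a Python script; the robot and the scene stay as the last script left them, time stands still between calls to the robot, and variables do not carry over. Pictures are saved under pics/ and viewed, and the job is handed in when it is done.

```bash
mkdir -p pics; ls; python3 - <<'E'
from workcell import ctrl,sense,cams
import cv2,numpy as np,pickle
for n in ["scene","top","wrist"]:
    d=cams.get_image(n); pickle.dump(d,open(f"pics/{n}0.pkl","wb"))
    cv2.imwrite(f"pics/{n}0.png",d["pixels"][:,:,::-1])
    R=cv2.Rodrigues(np.array(d["rvec"]))[0]; print(n,d["mtx"].tolist(),(-R.T@np.array(d["tvec"]).ravel()).round(3),R[2].round(3),(d["z_map"]>0).mean())
s=sense();print(s)
E
```

```text
pics
scene [[443.7981152085771, 0.0, 323.31078685537886], [0.0, 443.7981152085771, 196.6769958997408], [0.0, 0.0, 1.0]] [ 1.078 -0.459  1.098] [-0.446  0.386 -0.808] 0.99589453125
top [[405.9450868170111, 0.0, 319.1470448872235], [0.0, 405.9450868170111, 194.13113072403524], [0.0, 0.0, 1.0]] [ 0.472 -0.012  1.462] [ 0.045  0.018 -0.999] 0.9958828125
wrist [[283.86830169841875, 0.0, 321.39119066307853], [0.0, 283.86830169841875, 201.6070248499185], [0.0, 0.0, 1.0]] [0.069 0.677 0.384] [ 0.293 -0.068 -0.954] 0.99603515625
{'t': 0.15, 'joint_pos': array([-1.45310111,  0.4776152 ,  0.02238849,  1.5561597 , -0.01150918,
        1.10929487, -0.0831442 ]), 'qvel': array([-8.70968114e-04, -1.64649556e-03,  6.63668036e-06, -1.39602561e-03,
        5.47068115e-04, -1.40706721e-03, -4.59503433e-04]), 'joint_efforts': array([ 2.48809025e-03, -5.83288229e+01,  1.53671745e+00, -2.72879130e+01,
       -5.41905372e-02,  1.44290421e-02,  1.21086509e-04]), 'ee_pos': array([0.15104911, 0.65743601, 0.22192984]), 'orientation': array([ 0.55281166, -0.44079424,  0.55350937,  0.44014439]), 'contact_force': array([-0.23892018, -0.42946773, -0.41900461]), 'wrist_torque': array([ 0.01899388,  0.03919297, -0.00372925]), 'width': 1.0010737398125151}
```

View pics/scene0.png

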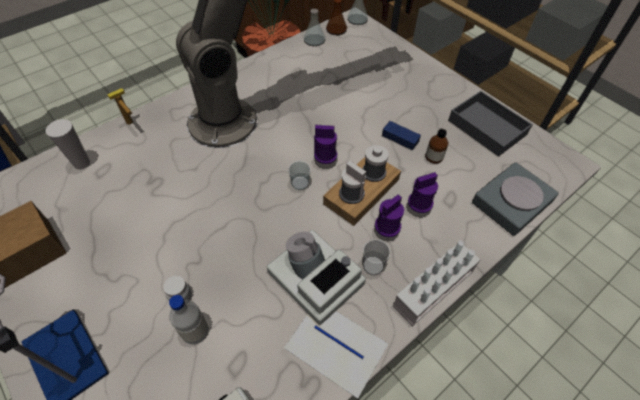

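View pics/top0.png

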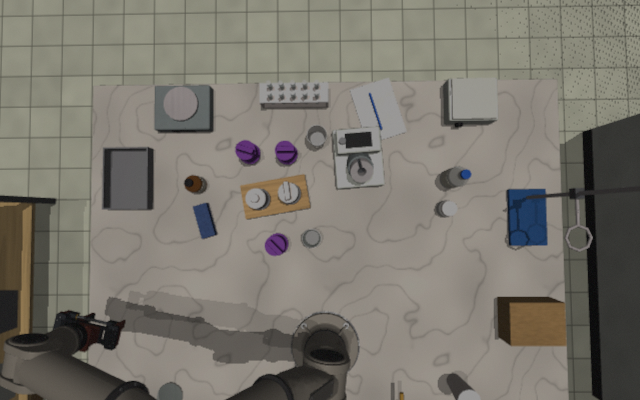

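View pics/wrist0.png

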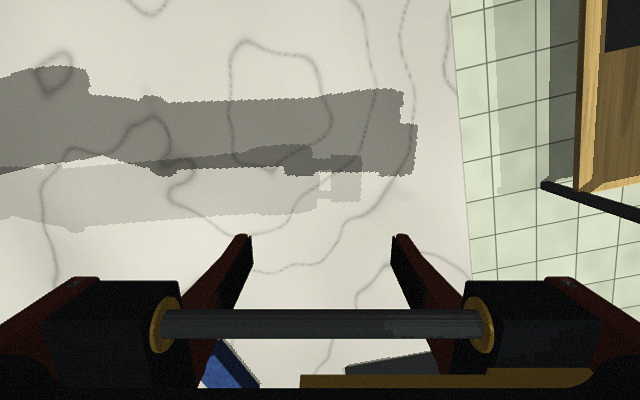

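The scene image has the rack at about (362,185) and the mixer at (315,270). In the top image the bar-grip jar is at (288,190), the knob jar at (256,198) and the hub at (360,168). I'll enlarge those areas.

```bash
python3 - <<'E'
import cv2
t=cv2.imread("pics/top0.png"); s=cv2.imread("pics/scene0.png")
cv2.imwrite("pics/t_c.png",cv2.resize(t[130:230,235:395],None,fx=5,fy=5,interpolation=cv2.INTER_CUBIC))
cv2.imwrite("pics/s_c.png",cv2.resize(s[120:320,260:460],None,fx=3,fy=3,interpolation=cv2.INTER_CUBIC))
E
```

```text
(no output)
```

View pics/t_c.png

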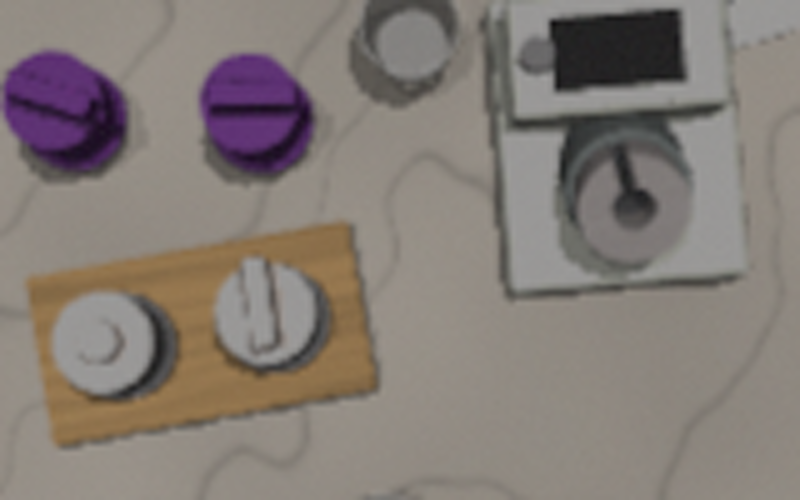

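View pics/s_c.png

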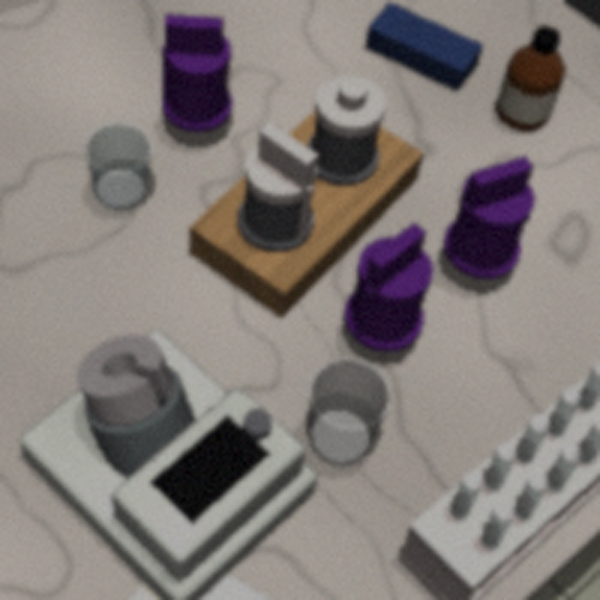

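The target jar's bar has its long end, and the rib below it, pointing away from the robot. The slot runs upslope and slightly to +y. Next I'll get coarse positions from depth and from triangulation.

```bash
cat > h.py <<'E'
import numpy as np,cv2,pickle
from scipy.spatial.transform import Rotation as Rt
def RT(d): return cv2.Rodrigues(np.array(d["rvec"],float))[0],np.array(d["tvec"],float).ravel()
def cloud(d):
    R,t=RT(d);K=d["mtx"];z=d["z_map"];v,u=np.mgrid[:z.shape[0],:z.shape[1]]
    P=np.stack([(u-K[0,2])/K[0,0]*z,(v-K[1,2])/K[1,1]*z,z],-1)
    W=(P-t)@R; W[z<=0]=np.nan; return W
def ray(d,uv):
    R,t=RT(d);K=d["mtx"];r=np.array([(uv[0]-K[0,2])/K[0,0],(uv[1]-K[1,2])/K[1,1],1.])
    return -R.T@t,R.T@r
def onz(d,uv,z):
    c,r=ray(d,uv);return c+r*(z-c[2])/r[2]
def tri(obs):
    A=np.zeros((3,3));b=np.zeros(3)
    for d,uv in obs:
        c,r=ray(d,uv);r=r/np.linalg.norm(r);M=np.eye(3)-np.outer(r,r);A+=M;b+=M@c
    x=np.linalg.solve(A,b)
    return x,[np.linalg.norm(np.cross(x-ray(d,uv)[0],ray(d,uv)[1]/np.linalg.norm(ray(d,uv)[1]))) for d,uv in obs]
def proj(d,P):
    R,t=RT(d);p=(R@np.atleast_2d(P).T).T+t;K=d["mtx"];return np.c_[K[0,0]*p[:,0]/p[:,2]+K[0,2],K[1,1]*p[:,1]/p[:,2]+K[1,2]]
def load(n): return pickle.load(open(f"pics/{n}.pkl","rb"))
E
python3 - <<'E'
from h import *
t=load("top0");s=load("scene0")
T=cloud(t);S=cloud(s)
# crop->px : u=235+cx/5 -0.4
f=lambda x,y:(235+x/5-.4,130+y/5-.4)
g=lambda x,y:(260+x/3-.33,120+y/3-.33)
for nm,p in dict(barfar=(254,260),barnear=(265,350),lid=(240,315),knob=(100,340),rackTL=(28,280),rackTR=(350,223),rackBR=(378,388),rackBL=(57,446),bore=(632,207),hubL=(580,200),hubR=(690,200),hubtop=(640,140),hubbot=(630,262),rackmid=(190,330)).items():
    u=f(*p); print(nm,np.round(u,1),T[int(round(u[1])),int(round(u[0]))].round(3))
# bar top ends triangulate: scene bar top edge ends
print(tri([(t,f(258,302)),(s,g(288,140))]))
# hub bore centre
print(tri([(t,f(632,207)),(s,g(122,362))]))
# hub face plane fit from both clouds
c=np.array(T[171,361])
for nm,W in (("top",T),("scene",S)):
    q=W.reshape(-1,3);q=q[~np.isnan(q[:,0])]
    c0=tri([(t,f(632,207)),(s,g(122,362))])[0]
    m=(np.linalg.norm(q[:,:2]-c0[:2],axis=1)<.035)&(q[:,2]>.09)&(q[:,2]<.15);q=q[m]
    for _ in range(5):
        A=np.c_[q[:,:2],np.ones(len(q))];k=np.linalg.lstsq(A,q[:,2],rcond=None)[0];r=q[:,2]-A@k;q=q[abs(r)<max(.003,1.5*r.std())]
    n=np.array([-k[0],-k[1],1]);n/=np.linalg.norm(n);print(nm,len(q),n,np.degrees(np.arccos(n[2])),r.std(),q.mean(0), "z at c0",k@[c0[0],c0[1],1])
E
```

```text
barfar [285.4 181.6] [0.569 0.12  0.172]
barnear [287.6 199.6] [0.513 0.115 0.131]
lid [282.6 192.6] [0.536 0.131 0.13 ]
knob [254.6 197.6] [0.52  0.22  0.151]
rackTL [240.2 185.6] [0.566 0.292 0.045]
rackTR [304.6 174.2] [ 0.611  0.066 -0.006]
rackBR [310.2 207.2] [nan nan nan]
rackBL [246.  218.8] [0.451 0.272 0.039]
bore [361. 171.] [ 0.611 -0.13   0.085]
hubL [350.6 169.6] [ 0.611 -0.093  0.123]
hubR [372.6 169.6] [ 0.611 -0.167  0.116]
hubtop [362.6 157.6] [ 0.652 -0.135  0.105]
hubbot [360.6 182. ] [ 0.572 -0.128  0.105]
rackmid [272.6 195.6] [0.53  0.176 0.042]
(array([0.5439516 , 0.11670224, 0.17238104]), [np.float64(0.0003701232598874763), np.float64(0.00037012325988742764)])
(array([ 0.6075891 , -0.12595363,  0.12163395]), [np.float64(0.0007497966042424956), np.float64(0.0007497966042426127)])
top 194 [-0.42052445 -0.0245964   0.90694774] 24.9130976954242 0.001587486831735997 [ 0.60554958 -0.12664395  0.11825092] z at c0 0.11923094428136627
scene 311 [-0.42455087 -0.04008124  0.90451648] 25.241761038902855 0.001315049352036188 [ 0.60697812 -0.12650916  0.11984699] z at c0 0.12015838361035375
```

Checks agree so far: bar top z is 0.172 (expected 0.171), hub face is at 0.120 and its tilt is 25°. Now IK for both gripper turns.

```bash
cat >> h.py <<'E'
def pose_R(zj,xdir,flip):
    """jar axes: z=zj, x~xdir -> tool R: tool x=-zj, tool z=+-jar y"""
    zj=np.array(zj,float)/np.linalg.norm(zj);x=np.array(xdir,float);x-=zj*(x@zj);x/=np.linalg.norm(x);y=np.cross(zj,x)
    tx=-zj;tz=y*(1 if flip else -1);ty=np.cross(tz,tx)
    return np.c_[tx,ty,tz]
def quat(R):
    q=Rt.from_matrix(R).as_quat();return np.array([q[3],q[0],q[1],q[2]])
def hubframe(yaw,tilt=np.radians(25)):
    c,s=np.cos(yaw),np.sin(yaw)
    z=np.array([-np.sin(tilt)*c,-np.sin(tilt)*s,np.cos(tilt)]);x=np.array([np.cos(tilt)*c,np.cos(tilt)*s,np.sin(tilt)])
    return x,np.cross(z,x),z
E
python3 - <<'E'
from h import *
from workcell import ctrl,sense
s=sense();R0=Rt.from_quat(s["orientation"][[1,2,3,0]]).as_matrix();print("toolR",R0.round(2).tolist(),"cam off in tool",(R0.T@(np.array([.069,.677,.384])-s["ee_pos"])).round(3),ctrl.grip_depth)
x,y,z=hubframe(np.radians(4.2))
H=np.array([.607,-.1265,.120])
for fl in (0,1):
    for h in (0,.1,.18):
        q=ctrl.ik([.543,.117,.135+h],quat(pose_R([0,0,1],[np.cos(.1),np.sin(.1),0],fl)));print(fl,"jar",h,None if q is None else q.round(2))
    for h in (0.,.05,.12):
      for a in (-.6,0,.25,.6):
        p=H+z*(.048+.058-.019+h);xd=x*np.cos(a)+y*np.sin(a)
        q=ctrl.ik(p,quat(pose_R(z,xd,fl)));print(fl,"hub",h,a,None if q is None else q.round(2))
E
```

```text
toolR [[-0.0, -0.97, 0.22], [-0.0, 0.22, 0.97], [-1.0, -0.0, -0.0]] cam off in tool [-0.162  0.084  0.   ] 0.0187
0 jar 0 [-0.93  0.49  0.8   1.97 -0.46  0.87 -1.36]
0 jar 0.1 [-1.02  0.36  0.89  1.87 -0.32  1.06 -1.47]
0 jar 0.18 [-1.04  0.26  0.88  1.77 -0.21  1.21 -1.57]
0 hub 0.0 -0.6 [-0.73  0.3   1.09  2.17 -0.86  0.56 -1.13]
0 hub 0.0 0 [-0.57  0.23  0.87  2.17 -0.7   0.5  -0.68]
0 hub 0.0 0.25 [-0.57  0.23  0.87  2.17 -0.7   0.5  -0.43]
0 hub 0.0 0.6 [-0.57  0.23  0.87  2.17 -0.7   0.5  -0.08]
0 hub 0.05 -0.6 [-1.01  0.21  1.38  2.17 -0.66  0.62 -1.28]
0 hub 0.05 0 [-0.62  0.08  0.87  2.16 -0.37  0.54 -0.98]
0 hub 0.05 0.25 [-0.62  0.08  0.87  2.16 -0.37  0.54 -0.73]
0 hub 0.05 0.6 [-0.62  0.08  0.87  2.16 -0.37  0.54 -0.38]
0 hub 0.12 -0.6 [ 0.19 -0.04  0.02  2.09 -0.19  0.68 -1.77]
0 hub 0.12 0 [-0.91 -0.22  1.01  2.13  0.16  0.7  -1.47]
0 hub 0.12 0.25 [-0.88 -0.2   0.99  2.13  0.13  0.7  -1.19]
0 hub 0.12 0.6 [-1.06 -0.32  1.09  2.13  0.33  0.74 -1.03]
1 jar 0 [-0.57  0.4   0.32  1.94 -0.16  0.83  1.5 ]
1 jar 0.1 [-0.66  0.28  0.42  1.85 -0.13  1.04  1.47]
1 jar 0.18 [-0.72  0.21  0.47  1.75 -0.1   1.2   1.45]
1 hub 0.0 -0.6 [-0.43  0.2   0.69  2.16 -0.59  0.47  1.75]
1 hub 0.0 0 [-0.46  0.21  0.73  2.16 -0.61  0.47  2.38]
1 hub 0.0 0.25 [ 0.69  0.23 -0.58  2.1   0.07  0.43  1.99]
1 hub 0.0 0.6 [ 0.86  0.26 -0.77  2.09  0.21  0.44  2.21]
1 hub 0.05 -0.6 [-0.03  0.08  0.23  2.13 -0.26  0.53  1.44]
1 hub 0.05 0 [ 0.55  0.11 -0.38  2.1  -0.13  0.53  1.92]
1 hub 0.05 0.25 [ 0.74  0.13 -0.58  2.09 -0.07  0.53  2.12]
1 hub 0.05 0.6 [ 0.92  0.15 -0.78  2.08  0.01  0.53  2.4 ]
1 hub 0.12 -0.6 [-0.81 -0.18  0.94  2.13  0.07  0.69  1.15]
1 hub 0.12 0 [-0.81 -0.18  0.94  2.13  0.07  0.69  1.75]
1 hub 0.12 0.25 [-0.81 -0.18  0.94  2.13  0.07  0.69  2.  ]
1 hub 0.12 0.6 [-0.81 -0.18  0.94  2.13  0.07  0.69  2.35]
```

```bash
cat >> h.py <<'E'
def snap(name,tag):
    from workcell import cams
    d=cams.get_image(name);pickle.dump(d,open(f"pics/{tag}.pkl","wb"));cv2.imwrite(f"pics/{tag}.png",d["pixels"][:,:,::-1]);return d
E
python3 - <<'E'
from h import *
from workcell import ctrl,sense
x,y,z=hubframe(np.radians(4.2));H=np.array([.607,-.1265,.120])
ctrl.move_to([.543,.117,.27],quat(pose_R([0,0,1],[np.cos(.1),np.sin(.1),0],0)));print(sense()["t"],sense()["ee_pos"])
snap("wrist","w_jar")
ctrl.move_to(H+z*.12,quat(pose_R(z,x,0)));print(sense()["t"],sense()["joint_pos"].round(2))
snap("wrist","w_hub")
E
```

```text
2.5333 [0.54290205 0.11815117 0.26983904]
3.575 [-0.85  0.21  1.19  2.17 -0.67  0.58 -0.69]
```

View pics/w_jar.png

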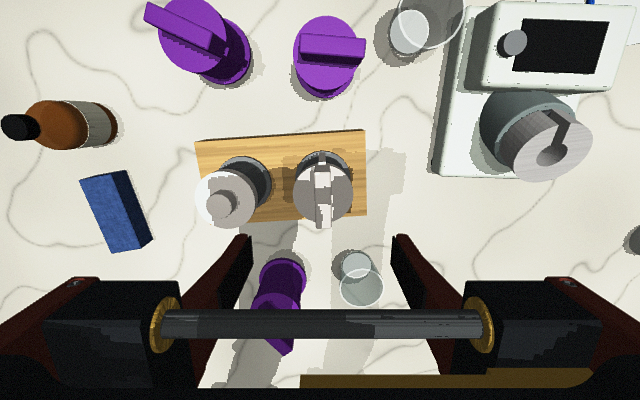

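View pics/w_hub.png

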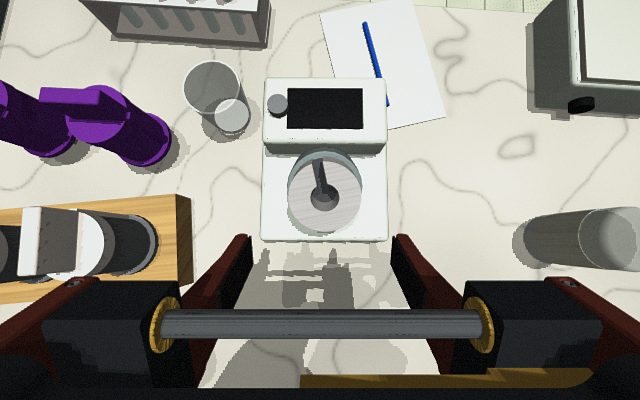

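```bash
python3 - <<'E'
import cv2
t=cv2.imread("pics/w_jar.png"); s=cv2.imread("pics/w_hub.png")
cv2.imwrite("pics/wj_c.png",cv2.resize(t[135:235,270:380],None,fx=6,fy=6,interpolation=cv2.INTER_CUBIC))
cv2.imwrite("pics/wh_c.png",cv2.resize(s[145:245,270:380],None,fx=6,fy=6,interpolation=cv2.INTER_CUBIC))
from h import *
for n,f in (("w_jar",0),("w_hub",0)):
    d=load(n);print(d["rvec"],d["tvec"])
E
```

```text
[-2.15310428  1.94370998  0.30071536] [0.06331483 0.47520002 0.60223989]
[ 2.22990234 -2.06819302  0.13380994] [-0.16930446  0.60089964  0.33532912]
```

View pics/wj_c.png

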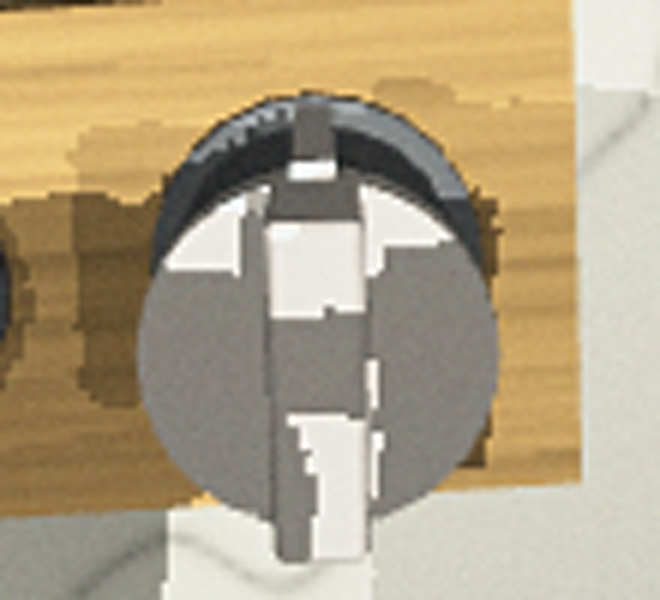

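View pics/wh_c.png

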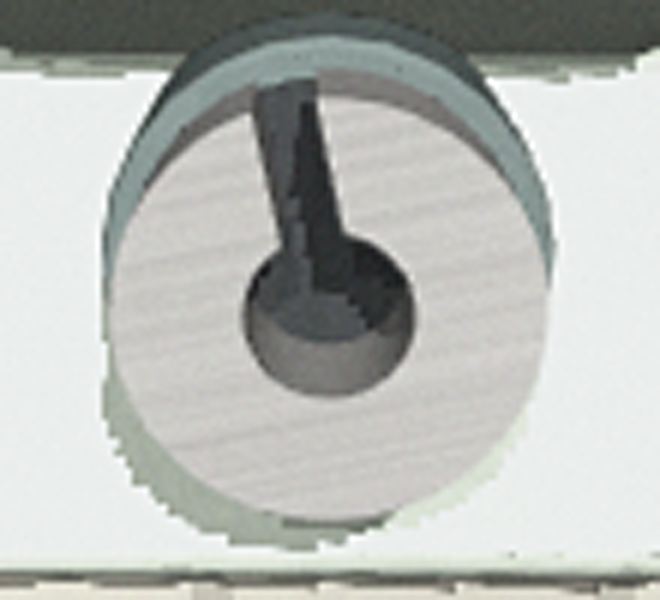

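```bash
python3 - <<'E'
from h import *
t=load("top0");s=load("scene0");a=load("w_jar");b=load("w_hub")
J=lambda x,y:(270+x/6-.42,135+y/6-.42)
Hh=lambda x,y:(270+x/6-.42,145+y/6-.42)
for zz in (.171,):
  P={k:onz(a,J(*v),zz) for k,v in dict(fl=(266,222),fr=(364,222),nl=(277,560),nr=(368,560)).items()}
  for k in P: print(k,P[k].round(4))
f=(P['fl']+P['fr'])/2;n=(P['nl']+P['nr'])/2
d=f-n;print("len",np.linalg.norm(d),"w",np.linalg.norm(P['fl']-P['fr']),np.linalg.norm(P['nl']-P['nr']),"yaw",np.degrees(np.arctan2(d[1],d[0])),"axis pt",n+d/np.linalg.norm(d)*.024, f-d/np.linalg.norm(d)*.034)
# lid circle (z .131): left/right 138,498 row~355
for zz in(.131,):
  l,r=onz(a,J(138,355),zz),onz(a,J(498,350),zz);print("lid",l,r,np.linalg.norm(l-r),(l+r)/2)
# rack right edge in wrist, z .045
p,q=onz(a,J(572,0),.045),onz(a,J(581,483),.045);print("rack edge",p,q,np.linalg.norm(p-q),np.degrees(np.arctan2(*(p-q)[[1,0]])))
# heights by 2 views: wrist vs hub wrist / scene
C=cloud(a);
for u in ((340,205),(325,172),(345,195)): print(C[u[1],u[0]].round(4))
# hub
B=cloud(b);q=[]
for v in range(155,235):
  for u in range(285,365):
    e=np.hypot(u-324.5,v-197)
    if 16<e<34 and not np.isnan(B[v,u,0]): q.append(B[v,u])
q=np.array(q)
for _ in range(8):
  A=np.c_[q[:,:2],np.ones(len(q))];k=np.linalg.lstsq(A,q[:,2],rcond=None)[0];r=q[:,2]-A@k;q=q[abs(r-np.median(r))<max(.002,1.5*r.std())]
nn=np.array([-k[0],-k[1],1]);nn/=np.linalg.norm(nn);print("plane",len(q),nn,np.degrees(np.arccos(nn[2])),"yaw",np.degrees(np.arctan2(-nn[1],-nn[0])))
X,Y,Z=hubframe(np.radians(4.2))
print("bore tri wrist+top+scene",tri([(b,Hh(330,314)),(t,(361,171)),(s,(300.3,240.3))]))
print("jar wrist bore tri",tri([(b,Hh(330,314)),(a,(550.5,152))]))
H=np.array([.607,-.1265,.12])
def onpl(d,uv):
  c,r=ray(d,uv);return c+r*((H-c)@Z)/(r@Z)
def hc(p): p=p-H;return np.round([p@X*1e3,p@Y*1e3],2)
for k,v in dict(bore=(330,314),boreL=(245,312),boreR=(415,310),boreB=(330,398),hubL=(108,300),hubR=(548,300),hubB=(328,522),sLo=(252,95),sLi=(283,248),sRo=(317,95),sRi=(345,240)).items(): print(k,hc(onpl(b,Hh(*v))))
E
```

```text
fl [0.5713 0.1288 0.171 ]
fr [0.5729 0.1137 0.171 ]
nl [0.5151 0.1217 0.171 ]
nr [0.5166 0.1068 0.171 ]
len 0.056681007976484565 w 0.015211733309533052 0.015035451772321228 yaw 7.134124305790865 axis pt [0.5396796  0.11721438 0.171     ] [0.53837082 0.11705057 0.171     ]
lid [0.5361033  0.15016932 0.131     ] [0.5437918  0.08461117 0.131     ] 0.0660074547653912 [0.53994755 0.11739025 0.131     ]
rack edge [0.60212805 0.06703931 0.045     ] [0.48963109 0.048074   0.045     ] 0.11408439219261063 9.569235177012317
[0.5284 0.0966 0.1307]
[0.5718 0.1185 0.1702]
[0.5403 0.0925 0.13  ]
plane 2579 [-0.42094733 -0.02955798  0.90660337] 24.959896698465336 yaw 4.016588321770827
bore tri wrist+top+scene (array([ 0.60707186, -0.12645979,  0.12121503]), [np.float64(0.0013371114439336663), np.float64(0.00017665353751504997), np.float64(0.001386512969163969)])
jar wrist bore tri (array([ 0.6077851 , -0.12772689,  0.11648541]), [np.float64(0.0008193454798677763), np.float64(0.0008193454798676166)])
bore [-0.64 -1.  ]
boreL [-0.3  13.68]
boreR [  0.11 -15.66]
boreB [-16.01  -1.07]
hubL [ 1.81 37.26]
hubR [  1.95 -38.52]
hubB [-39.6   -0.81]
sLo [37.26 12.12]
sLi [11.09  7.07]
sRo [37.28  1.33]
sRi [12.52 -3.5 ]
```

Wrist data: jar axis (0.539, 0.117), bar yaw 7.1°, hub centre about (0.6065, -0.1274, 0.120). Slot angle is about +11° from hub x, with measured width 10.6 mm against 11 and bore 29.3 mm against 30. Now grasping.

```bash
python3 - <<'E'
from h import *
from workcell import ctrl,sense
yw=np.radians(7.1);R=pose_R([0,0,1],[np.cos(yw),np.sin(yw),0],0);p=np.array([.5393,.1172,.1353])
ctrl.move_to(p+[0,0,.12],quat(R));print(sense()["t"],sense()["ee_pos"].round(4))
print(ctrl.move_straight(p,vel=.1,force_limit=10),sense()["ee_pos"].round(4),sense()["contact_force"].round(1))
snap("wrist","w_pre")
ctrl.command_gripper(0.0,60);s=sense();print(s["t"],s["width"]*88,s["contact_force"].round(1),s["wrist_torque"].round(2))
print(ctrl.move_straight(p+[0,0,.05],vel=.06));s=sense();print(s["t"],s["ee_pos"].round(4),s["width"]*88,s["contact_force"].round(1),s["wrist_torque"].round(2))
snap("wrist","w_lift");snap("scene","s_lift");print(sense()["t"])
E
```

```text
4.6083 [0.5392 0.1161 0.2551]
False [0.5398 0.1173 0.1359] [ 0.  -0.5 -0.7]
7.1083 15.607780487353654 [-0.4 -1.1 -0.8] [-0.03  0.13  0.04]
False
8.0917 [0.539  0.1173 0.185 ] 15.807878190188772 [ 0.4 -0.3 -1.7] [-0.01  0.19 -0.01]
8.1917
```

View pics/w_lift.png

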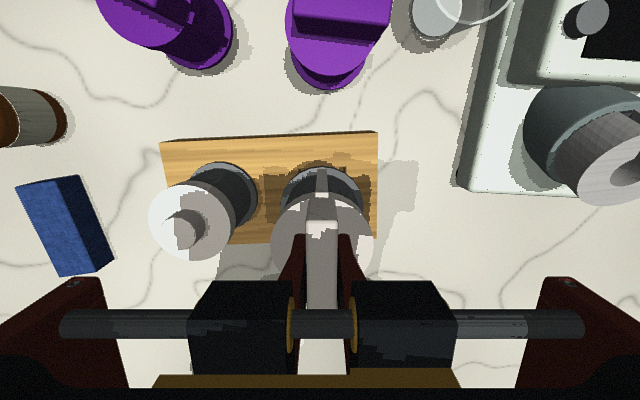

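View pics/s_lift.png

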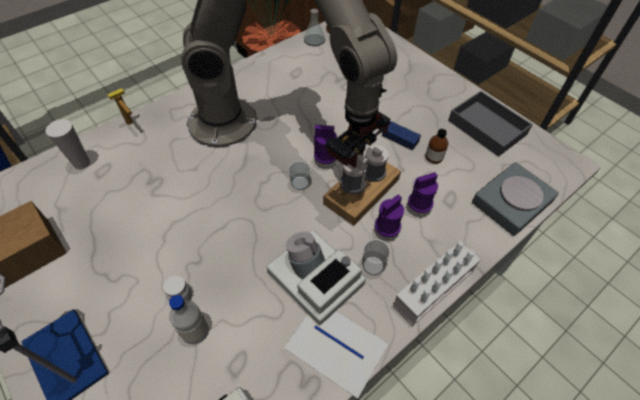

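The jar is held (width 15.8 mm, matching the 16 mm bar) and its bar lies between the fingers. Lifting on and carrying it over the hub.

```bash
python3 - <<'E'
from h import *
from workcell import ctrl,sense
p=np.array([.5393,.1172,.1353])
ctrl.move_straight(p+[0,0,.125],vel=.15)
s=sense();print(s["t"],s["contact_force"].round(1))
X,Y,Z=hubframe(np.radians(4.1));H=np.array([.6066,-.1273,.12]);a=np.radians(11.2)
R=pose_R(Z,X*np.cos(a)+Y*np.sin(a),0)
g=H+Z*(.0903+.06)
ctrl.move_straight(g,rotation=quat(R),vel=.12)
ctrl.wait(.2)
s=sense();print(s["t"],s["ee_pos"].round(4),g.round(4),s["contact_force"].round(1),s["wrist_torque"].round(2),s["joint_pos"].round(2))
for n in("wrist","scene","top"): snap(n,n[0]+"_prehub")
im=cv2.imread("pics/s_prehub.png")
cv2.imwrite("pics/sp_c.png",cv2.resize(im[160:310,240:400],None,fx=4,fy=4,interpolation=cv2.INTER_CUBIC))
im=cv2.imread("pics/t_prehub.png")
cv2.imwrite("pics/tp_c.png",cv2.resize(im[120:220,290:420],None,fx=6,fy=6,interpolation=cv2.INTER_CUBIC))
E
```

```text
8.8417 [-0.7  0.5 -3.3]
11.2667 [ 0.5433 -0.1316  0.2562] [ 0.5432 -0.1318  0.2562] [-0.4  0.1 -2.5] [-0.06  0.85 -0.03] [-0.88  0.04  1.14  2.16 -0.32  0.57 -0.82]
```

View pics/w_prehub.png

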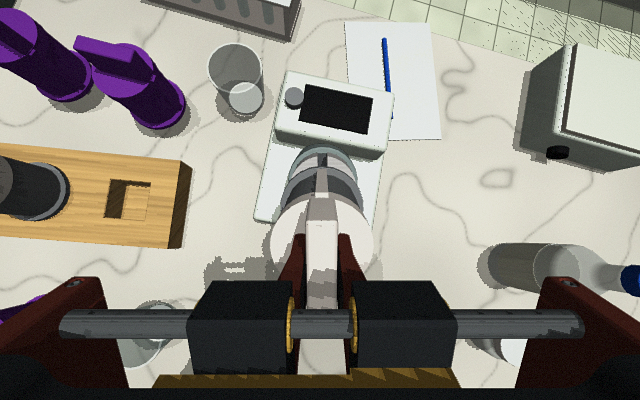

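View pics/sp_c.png

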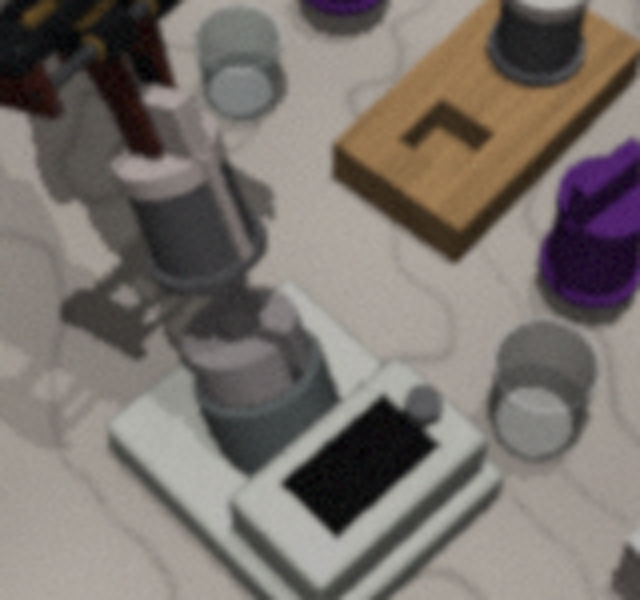

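View pics/tp_c.png

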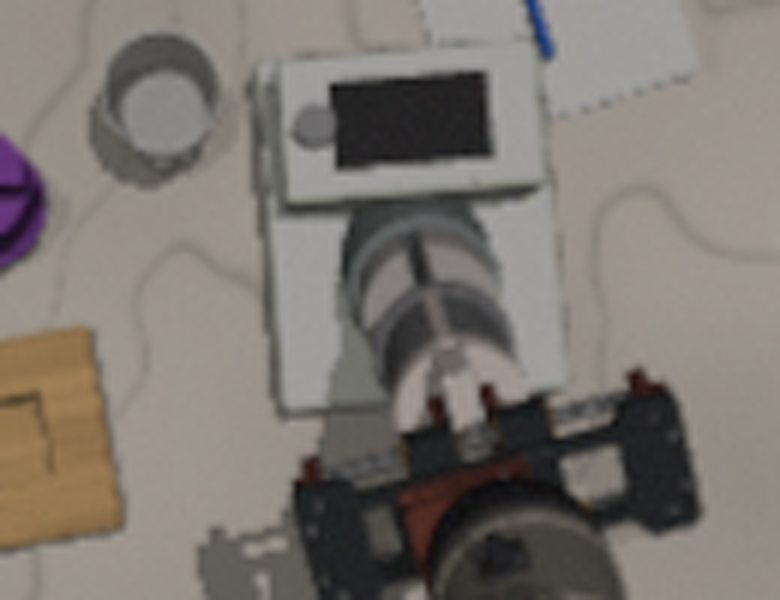

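Alignment looks good: in the top view the rib is in line with the slot. Overlaying the predicted jar and hub model will show the in-hand tilt.

```bash
python3 - <<'E'
from h import *
X,Y,Z=hubframe(np.radians(4.1));H=np.array([.6066,-.1273,.12]);a=np.radians(11.2)
xj=X*np.cos(a)+Y*np.sin(a);yj=np.cross(Z,xj)
C=np.array([.5433,-.1316,.2562])-Z*(.061-.0187)
th=np.linspace(0,2*np.pi,80)
def circ(c,r): return c+r*(np.cos(th)[:,None]*xj+np.sin(th)[:,None]*yj)
L=[circ(C-Z*.048,.038),circ(C-Z*.040,.038),circ(C+Z*.038,.0335),circ(C-Z*.078,.008),circ(H,.038),circ(H,.015)]
bar=np.array([C+Z*h+xj*u+yj*v for h in(.078,) for u,v in((-.024,-.008),(.034,-.008),(.034,.008),(-.024,.008),(-.024,-.008))]);L.append(bar)
L.append(np.array([C+Z*h+xj*.034+yj*v for h,v in((.078,-.008),(.038,-.008),(.038,.008),(.078,.008))]))
for v in(-.0055,.0055): L.append(np.array([H+xj*.013+yj*v,H+xj*.0376+yj*v]))
for n,(r0,r1,c0,c1) in dict(s=(160,260,250,370),t=(140,210,330,400),w=(130,270,250,390)).items():
    d=load(n+"_prehub");im=cv2.resize(d["pixels"][r0:r1,c0:c1,::-1],None,fx=6 if n!="w" else 4,fy=6 if n!="w" else 4,interpolation=cv2.INTER_CUBIC);k=6 if n!="w" else 4
    for l in L: cv2.polylines(im,[np.int32(np.round((proj(d,l)-[c0,r0]+.5)*k*16))],False,(0,255,0),1,cv2.LINE_AA,4)
    cv2.imwrite(f"pics/ov_{n}.png",im)
E
```

```text
(no output)
```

View pics/ov_s.png

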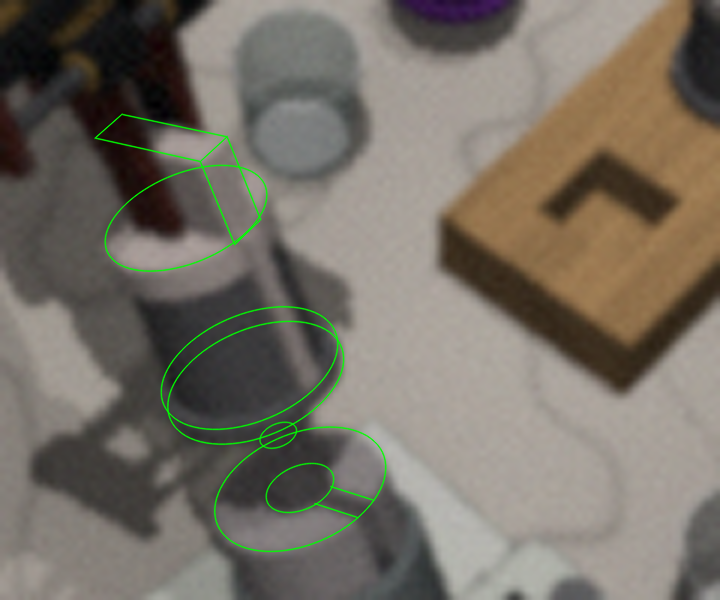

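View pics/ov_t.png

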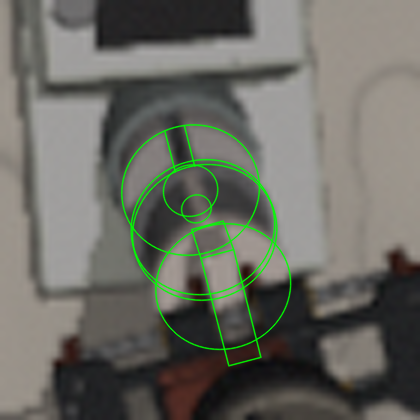

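View pics/ov_w.png

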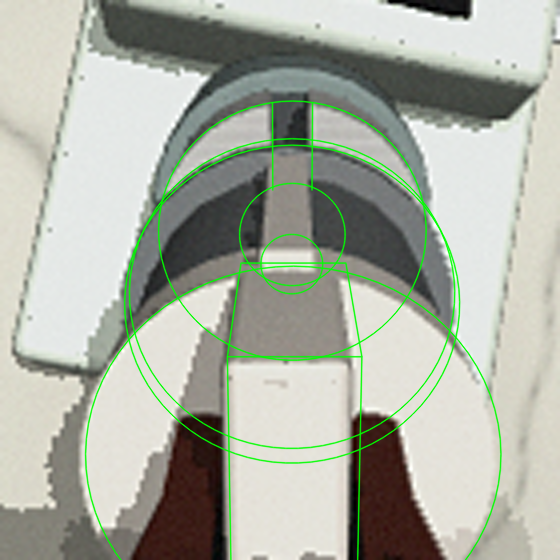

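The model matches to about 1 mm in all views (key line against slot, flange against model). Inserting under force guard.

```bash
python3 - <<'E'
from h import *
from workcell import ctrl,sense
X,Y,Z=hubframe(np.radians(4.1));H=np.array([.6066,-.1273,.12])
def rep(n):
    s=sense();e=s["ee_pos"]-H-Z*.0903;F=s["contact_force"];print(n,round(s["t"],2),"off mm",(np.array([e@X,e@Y,e@Z])*1e3).round(2),"F",np.array([F@X,F@Y,F@Z]).round(1),"M",s["wrist_torque"].round(2))
rep(0)
for o,f,v in((.023,10,.05),(.006,14,.025)):
    hit=ctrl.move_straight(H+Z*(.0903+o),vel=v,force_limit=f);rep((o,hit))
    if hit: break
E
```

```text
0 11.42 off mm [5.000e-02 1.000e-01 5.997e+01] F [-1.1  0.2 -2.1] M [-0.06  0.81  0.01]
(0.023, False) 12.31 off mm [ 0.15 -0.19 23.21] F [-1.3 -0.3 -1.9] M [-0.14  0.9  -0.04]
(0.006, False) 13.14 off mm [-0.   -0.2   6.03] F [-1.  -0.4 -1.9] M [-0.07  0.81  0.  ]
```

The key slid into the slot without contact force. Pushing home.

```bash
cat >> h.py <<'E'
X,Y,Z=hubframe(np.radians(4.1));H=np.array([.6066,-.1273,.12])
def rep(n):
    from workcell import sense
    s=sense();e=s["ee_pos"]-H-Z*.0903;F=s["contact_force"];print(n,round(s["t"],2),"off mm",(np.array([e@X,e@Y,e@Z])*1e3).round(2),"F",np.array([F@X,F@Y,F@Z]).round(1),"M",s["wrist_torque"].round(2),"w",round(s["width"]*88,1))
E
python3 - <<'E'
from h import *
from workcell import ctrl,sense
hit=ctrl.move_straight(H+Z*(.0903-.006),vel=.02,force_limit=18);rep(hit)
ctrl.wait(.3);rep("w")
for n in("wrist","scene"): snap(n,n[0]+"_home")
im=cv2.imread("pics/s_home.png");cv2.imwrite("pics/sh_c.png",cv2.resize(im[170:310,250:390],None,fx=4,fy=4,interpolation=cv2.INTER_CUBIC))
im=cv2.imread("pics/w_home.png");cv2.imwrite("pics/wh2_c.png",cv2.resize(im[120:260,240:400],None,fx=4,fy=4,interpolation=cv2.INTER_CUBIC))
E
```

```text
True 13.56 off mm [ 0.22 -0.07 -0.25] F [ 0.4  2.6 10.1] M [0.07 0.77 0.16] w 16.1
w 13.86 off mm [ 0.27  0.01 -0.25] F [-0.6  1.3 10.3] M [-0.02  0.79  0.09] w 15.7
```

View pics/sh_c.png

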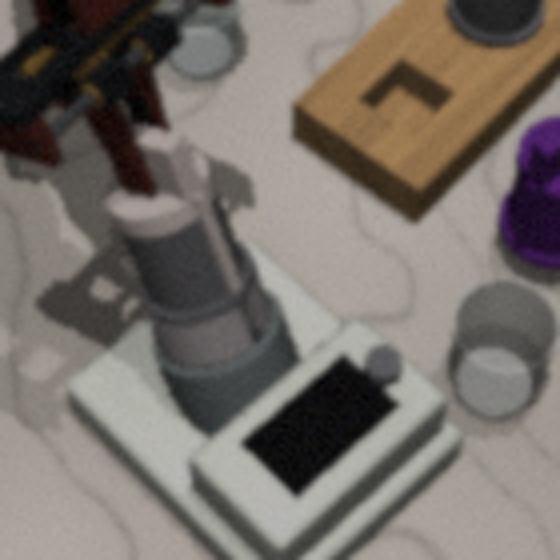

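View pics/wh2_c.png

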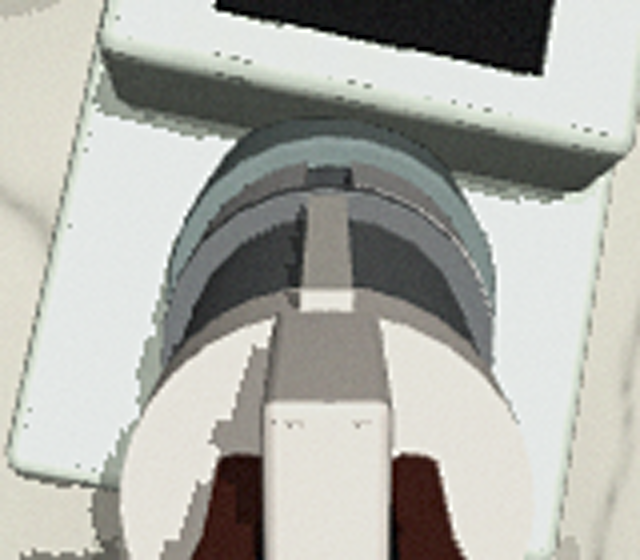

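The shoulder met the face at -0.25 mm, where home is 0. I'll press a little more, then ease the grip so the jar self-seats, open and retreat.

```bash
python3 - <<'E'
from h import *
from workcell import ctrl,sense
e=sense()["ee_pos"]
hit=ctrl.move_straight(e-Z*.006,vel=.02,force_limit=18);rep(hit)
ctrl.command_gripper(0.0,8);rep("soft")
ctrl.wait(.2)
ctrl.command_gripper(0.6);rep("open")
ctrl.wait(.3)
snap("wrist","w_open");rep("o")
im=cv2.imread("pics/w_open.png");cv2.imwrite("pics/wo_c.png",cv2.resize(im[120:260,240:400],None,fx=4,fy=4,interpolation=cv2.INTER_CUBIC))
E
```

```text
True 14.17 off mm [ 0.53 -0.23 -0.31] F [-1.6  2.6 10.9] M [0.13 0.75 0.21] w 15.8
soft 14.38 off mm [ 0.49 -0.09 -0.39] F [ 0.1  1.3 10.1] M [0.04 0.68 0.17] w 16.1
open 15.32 off mm [-1.01  0.43 -1.  ] F [-1.   0.2 -0.3] M [-0.06  0.52  0.01] w 52.9
o 15.68 off mm [-1.    0.41 -0.97] F [-0.4 -0.4 -0.7] M [-0.02  0.49 -0.02] w 52.6
```

View pics/wo_c.png

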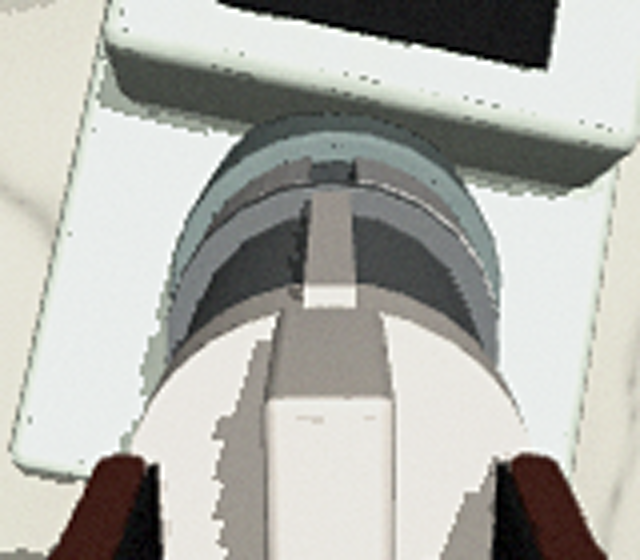

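```bash
python3 - <<'E'
from h import *
from workcell import ctrl,sense
e=sense()["ee_pos"]
ctrl.move_straight(e+Z*.07,vel=.1);ctrl.wait(.3);rep("r")
d=snap("wrist","w_ret");s=snap("scene","s_ret")
cv2.imwrite("pics/sr_c.png",cv2.resize(cv2.imread("pics/s_ret.png")[170:310,250:390],None,fx=4,fy=4,interpolation=cv2.INTER_CUBIC))
cv2.imwrite("pics/wr_c.png",cv2.resize(cv2.imread("pics/w_ret.png")[130:270,240:400],None,fx=4,fy=4,interpolation=cv2.INTER_CUBIC))
a=np.radians(11.2)
for nm,c in(("wrist",d),("scene",s)):
    W=cloud(c).reshape(-1,3)-H;W=W[~np.isnan(W[:,0])];L=W@np.c_[X,Y,Z]
    xj=L[:,0]*np.cos(a)+L[:,1]*np.sin(a);yj=-L[:,0]*np.sin(a)+L[:,1]*np.cos(a)
    for lab,m,z0 in(("lid",(np.hypot(xj,yj)<.031)&(abs(yj)>.011),.086),("bar",(xj>-.02)&(xj<.03)&(abs(yj)<.006),.126)):
        q=L[m&(abs(L[:,2]-z0)<.012)]
        if len(q)<20: print(nm,lab,len(q));continue
        for _ in range(6):
            A=np.c_[q[:,:2],np.ones(len(q))];k=np.linalg.lstsq(A,q[:,2],rcond=None)[0];r=q[:,2]-A@k;q=q[abs(r)<max(.0015,2*r.std())]
        print(nm,lab,len(q),"z0 mm",(k[2]*1e3).round(2),"expect",z0*1e3,"tilt deg",np.degrees(k[:2]).round(2))
E
```

```text
r 16.82 off mm [-1.29  0.16 68.81] F [ 0.1 -0.5 -0.5] M [-0.05  0.46  0.01] w 53.0
wrist lid 2045 z0 mm 86.03 expect 86.0 tilt deg [ 0.08 -0.04]
wrist bar 1025 z0 mm 126.04 expect 126.0 tilt deg [-0.14  0.37]
scene lid 89 z0 mm 85.56 expect 86.0 tilt deg [ 0.83 -1.1 ]
scene bar 57 z0 mm 125.86 expect 126.0 tilt deg [ 0.78 -2.81]
```

View pics/sr_c.png

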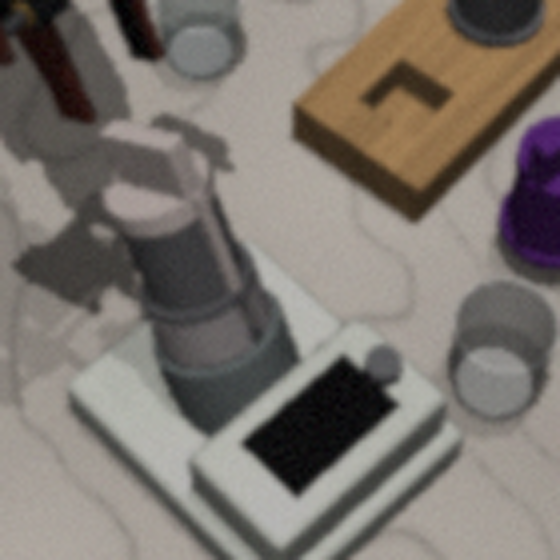

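View pics/wr_c.png

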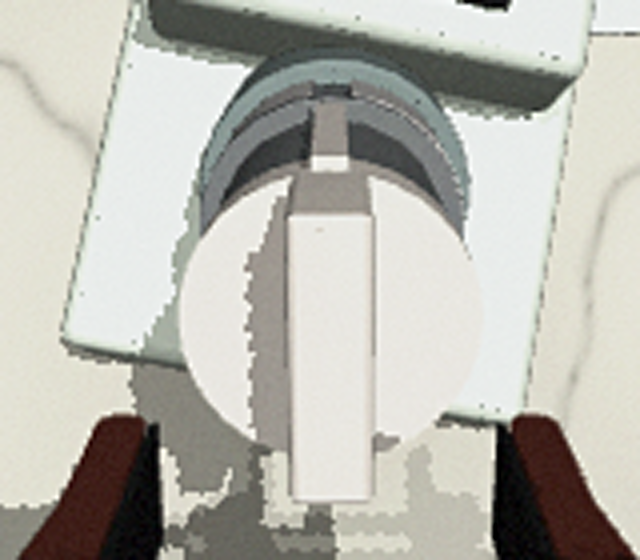

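View pics/w_ret.png

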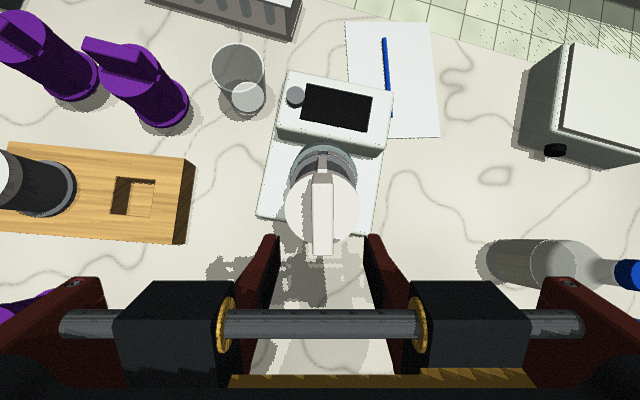

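The lid measures 86.0 mm above the hub face with 0.1° of tilt, so the jar is flush and free of the gripper. The other objects haven't moved. Handing in.

```bash
python3 -c "
from workcell import ctrl,sense
print(sense()['t']);ctrl.close_job()"
```

```text
16.925
the job is handed in; nothing more can be done
```

The bar-grip jar is in the mixer hub, pushed fully home and released. I handed the job in at 16.9 s on the robot's clock.

**How it went:** I gripped the bar at 60 N and lifted the jar out of the rack. I carried it tilted to the hub's 25° lean, with the key already turned to the slot at about +11° from hub x. The key slid in without measurable contact and needed no search. The shoulder met the face 0.25 mm from the predicted home position, with about 10 N of contact force. I then eased the grip, opened the fingers and backed off along the hub's axis.

**Last checks after release:**
- **Seating:** in the wrist camera's depth map the lid top is 86.0 mm above the hub face (86 expected), tilted 0.1°. The bar top is at 126.0 mm (126 expected).
- **Less certain reading:** the scene camera agrees on height to 0.5 mm. Its tilt values disagree, at about 1° for the lid and up to 3° for the bar, but they come from very few pixels. The wrist camera had far more pixels, so I trusted its values.
- **Clearance:** the fingers were about 33 mm above the bar when I handed in.
- **Other objects:** the other jar and the bystanders in view looked unmoved in the last pictures. I checked this by eye and did not measure it.
- **Earlier mismatch:** the cameras differed by about 1 mm on the hub's position, with no effect on the fit.

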